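# Balance an analyser sampling arm on a fulcrum edge

## Task

Pick the long sampling arm up off the bench and lay it gently along the balance stand, across the fulcrum edge in the middle, without pressing down hard on the edge. A counterweight is hidden inside it, so shift it lengthwise until you have found its balance point, and leave it let go, lying along the stand and balancing level on the edge alone, clear of the two lower catch posts. Leave the bottle, the tube rack and the screwdriver where they are.

Things in the scene. Friction and masses are not known exactly. Their poses are not given: they have to be found in the camera images.
- beam_mid (a point): Geometric centre, half-way up, of the sampling arm: a straight aluminium box bar 340 mm long (x), 24 mm wide (y), 30 mm high (z up), flat underside 15 mm below this point, grey end caps. A counterweight fixed out of sight inside puts its balance point up to 55 mm to either side of here along x. Starts on the bench near the robot, roughly across its front.
- beam: The same sampling arm; origin in the middle of its underside, same axes. Mass 0.4 to 0.5 kg. Its middle is free to grip across its width. Two low steel studs on top near the ends: at x = -145 mm (20 mm across, 12 mm high) and x = +150 mm (8 mm across, 14 mm high).
- stand: Balance stand, fixed: grey base 210 mm long (x), 60 mm wide, 20 mm high, origin centre of its underside. Fulcrum in the middle; 85 mm either side along x a dark catch post (12 mm thick, 50 mm wide), top 59 mm above the bench, 11 mm below the edge. An arm laid along it off its balance point tips about 0.1 rad until its heavy side rests on a post.
- fulcrum: Steel blunt upright edge, flat top 10 mm wide along the stand and 50 mm long across it. Origin at the centre of its top face, 70 mm above the bench; axes as the stand. Arm stays level when its balance point lies over this flat top. Spring-borne: sinks 0.4 mm per N, up to 6 mm; never load over 20 N. Rubber-bedded: leans to 0.02 rad, damps rocking in 1 s.
- reagent: Bystander: white reagent bottle, 60 mm across, 110 mm high; origin under its centre.
- tube_rack: Bystander: grey block rack with eight capped tubes, 100 x 50 x 87 mm; origin under its centre.
- screwdriver: Bystander: black-handled screwdriver 180 mm long, lying beyond the stand.

How it is judged (in metres and radians):
On the way, in this order (a step that is already met when the one before it is completed fails the run):
1. the sampling arm is lifted clear of the bench (height (world z) of beam_mid above 0.045 m and contact force between beam and fulcrum below 0.1 N), for 0.1 s.
2. it lies on the fulcrum edge and bears on it (contact force between beam and fulcrum above 1 N and horizontal distance between beam_mid and fulcrum below 0.12 m), for 0.2 s.
At the end, for the whole second after the job is handed in: The sampling arm is released and at rest on the fulcrum edge alone, its underside on the edge: level within 0.035 rad, lying along the stand within 0.2 rad, its middle line within 18 mm of the stand's (measured across the stand) (contact force between beam and fulcrum above 2 N and angle between beam_mid's own z axis and vertical below 0.035 rad and angle between the x axis of beam and the x axis of stand, either way round below 0.2 rad and y of beam_mid in the frame of fulcrum between -0.018 and 0.018 m and z of beam_mid in the frame of fulcrum between 0.011 and 0.019 m and linear speed of beam below 0.01 m/s and angular speed of beam below 0.05 rad/s); the robot touches nothing.
It fails at once if the fulcrum edge is loaded with more than 20 N (contact force between beam and fulcrum above 20 N).
It fails at once if the reagent is moved by more than 20 mm (distance of reagent from where it was at the start of the episode above 0.02 m).
It fails at once if the tube rack is moved by more than 20 mm (distance of tube_rack from where it was at the start of the episode above 0.02 m).
It fails at once if the screwdriver is moved by more than 20 mm (distance of screwdriver from where it was at the start of the episode above 0.02 m).
It also fails if it takes over 72 s, if anything falls off the work surface, if the arm or the gripper's body presses on something with over 40 N, if the wrist force passes 120 N, or if a joint passes its speed limit or range.

## Robot

A 6-joint arm with a two-finger parallel gripper is mounted at the origin on the work surface. World frame = base frame: x ahead of the robot, y to its left, z up, the work surface at z = 0. Lengths are in mm, angles in rad, forces in N, time in s.
With the tool pointing down it reaches from about 375 to 825 mm from the base axis. Payload 5.5 kg.
Tool frame: the origin (TCP) lies on the centre line of the jaws, within the pads' length; the fingertips stand 25 mm ahead of it and the grasp point (between the pads) lies 6 mm ahead of it; z points along the fingers, y is the direction in which the jaws open and shut (so a half turn about z gives the same grasp; the last joint's range is limited). The gripper opens to 85 mm and grips with 20 to 120 N. Pads are 22 mm wide; open, the fingers measure 114 mm over their backs; the gripper's body (76 mm by 85 mm) begins 54 mm behind the grasp point. The pads swing forward as they close: fully open they stand 13 mm farther back than shut.
Start: joints at [-1.218, 0.314, -0.047, 1.21, 0, 1.571], TCP at [207.312, -563.042, 256.299] pointing down, gripper open.
Joint ranges: [-2.67, 2.67], [-0.69, 1.73], [-1.03, 1.25], [-2.08, 2.16], [-1.42, 1.45], [-3.14, 3.14]. Speed limits (rad/s): [2.39, 2.39, 3.01, 3.14, 3.14, 3.14].

## Interface

Orientations are given as a unit quaternion [x, y, z, w].
In Python, from plant import monitor, grab_frame, camera_info, robot, nets gives the robot as it stands.
- The arm moves only by the shell command python3 -m handwheel 'ROWS' [OPENING] [FORCE]. ROWS is JSON, a list of rows, each an object of numbers: "dx", "dy", "dz": the shift along the tool's x, y, z as a fraction of full scale; "ax", "ay", "az": the turn, a rotation vector about the tool's x, y, z as a fraction of full scale. In form: [{"dx": .., "dy": .., "dz": .., "ax": .., "ay": .., "az": ..}, ...]. A call has exactly 8 rows; each row shifts and turns the pose as measured when the row begins, along the tool's axes as they then stand; what a row does not reach is not made up. Full scale, the value 1, is 0.02 m for a shift and 0.12 rad for a turn. A row lasts 1/12 s, in which the tool goes at most 41.7 mm and 7.16 degrees, less where a joint would pass 70% of its speed; a pose out of reach is approached as far as the arm can. A call with a number of a shift or a turn outside -1 to 1 is refused whole. A call with a gripper value outside its range is refused whole. OPENING is the gripper command: -1 is shut, 1 is fully open, values between are in proportion, set as the call begins (- or left out, the last holds). The fingers move at their own pace and stop on an object; FORCE is the grip in N (left out, the last holds). Time passes only in rows, so rows that do not move let the fingers close, or fill a call up. It gives the time, the measured TCP pose, the force and the opening at its end, in the units of the state.
- monitor.get_obs(): the state, without advancing time (a new reading comes with each control period).
- grab_frame(name): name is "side" or "top"; returns (picture, depth): 420x560x3 uint8, blue, green, red; 420x560 float32, mm along the optical axis (not along the pixel's ray), 0 where there is no reading.
- camera_info(name): a dict with "mtx" (3x3 intrinsics, pixels), "xyz" and "attitude" of the camera in the world. Camera axes: x right, y down, z forward; pixel columns grow to the right and rows downward; lengths in mm; the calibration is good to about 2 mm. A picture is of the moment at which its call begins. camera_info takes no time and is no camera call.
- robot.close_job(): hands the job in, once; it reports no verdict.
Trained networks look in the newest picture that a camera, given by its name, has taken for a name from the list of things; names that differ only in an ending like _2 or _b are one class to them, and where a whole thing is asked for, a point or a joint stands for the part that bears it (a point fixed in the world has none). Each returns a list of dicts, best first, with "score" (0 to 1); they miss things now and then, are a little off and sometimes report something else, mostly with a low value. They report only what shows in the picture. A call takes as long as a camera call.
- nets.look_for(target, camera): "centre" ([x, y, z] in mm, in the coordinates of the camera as it stood for that picture, good to about 4 mm: the middle of the surface that is visible of it).
The state is a dict: "time_s": time; "q": joint angles; "qvel": joint speeds; "joint_efforts": joint torques, N m; "position": TCP position; "tcp_rot": TCP orientation; "ft_force": force on the tool from outside, world axes, zero at the start; "torque": the same for the moment, N m; "grip_width": finger opening in mm.
Only numpy, scipy, OpenCV 4.12 (cv2) and the standard library are available. Lean on these libraries where they do the work, as an engineer would, in place of code of your own. Each camera call takes 0.05 s, during which the arm holds its last target.

## Working session

There is one attempt and no reset: what is moved stays moved. The work goes in short steps, Python scripts to look and compute and a shell command to move; the robot and the scene stay as the last step left them, time stands still between calls to the robot, and variables do not carry over. Pictures are saved under pics/ and viewed, and the job is handed in when it is done.

```bash
ls; mkdir -p pics; cat > h.py <<'E'
import numpy as np,cv2
from scipy.spatial.transform import Rotation as R
from plant import monitor, grab_frame, camera_info, robot, nets
def cam(n):
    c=camera_info(n);a=c["attitude"]
    a=np.array(a,float)
    Rm=a if a.shape==(3,3) else R.from_quat(a).as_matrix()
    return np.array(c["mtx"]),np.array(c["xyz"]),Rm
def cloud(n,d):
    K,t,Rm=cam(n);v,u=np.mgrid[:d.shape[0],:d.shape[1]]
    p=np.stack([(u-K[0,2])/K[0,0]*d,(v-K[1,2])/K[1,1]*d,d],-1)
    return p@Rm.T+t
def proj(n,P):
    K,t,Rm=cam(n);c=(np.asarray(P,float)-t)@Rm;q=c@K.T;return q[...,:2]/q[...,2:]
E
python3 - <<'E'
from h import *
for n in("side","top"):
    print(n,camera_info(n))
    im,d=grab_frame(n);cv2.imwrite(f"pics/{n}0.png",im);np.save(f"{n}0.npy",d)
o=monitor.get_obs();print({k:np.round(v,3) for k,v in o.items()})
print(R.from_quat(o["tcp_rot"]).as_matrix().round(3))
E
```

```text
pics
side {'mtx': array([[439.1374153 ,   0.        , 275.07512256],
       [  0.        , 439.1374153 , 212.70393599],
       [  0.        ,   0.        ,   1.        ]]), 'xyz': array([ 148.73627029,  682.16853366, 1124.03455316]), 'attitude': array([-0.29041377,  0.89976757, -0.31244465,  0.0919592 ])}
top {'mtx': array([[441.0812678 ,   0.        , 282.10303838],
       [  0.        , 441.0812678 , 213.8814222 ],
       [  0.        ,   0.        ,   1.        ]]), 'xyz': array([ 496.07408009,   -5.69799113, 1252.63669729]), 'attitude': array([ 0.71336482, -0.69897788,  0.03839915, -0.03265071])}
{'time_s': np.float64(0.1), 'q': array([-1.218,  0.314, -0.048,  1.21 , -0.   ,  1.571]), 'qvel': array([-0.   , -0.002,  0.003, -0.001, -0.001,  0.001]), 'joint_efforts': array([-1.0000e-03, -5.4076e+01,  3.4054e+01,  1.1000e-02,  0.0000e+00,
       -0.0000e+00]), 'position': array([ 207.156, -562.601,  255.533]), 'tcp_rot': array([ 0.984,  0.175, -0.   , -0.001]), 'ft_force': array([-0.099, -0.345,  0.347]), 'torque': array([-0.003, -0.001, -0.025]), 'grip_width': np.float64(85.435)}
[[ 0.938  0.346 -0.001]
 [ 0.346 -0.938  0.001]
 [-0.    -0.002 -1.   ]]
```

View pics/top0.png

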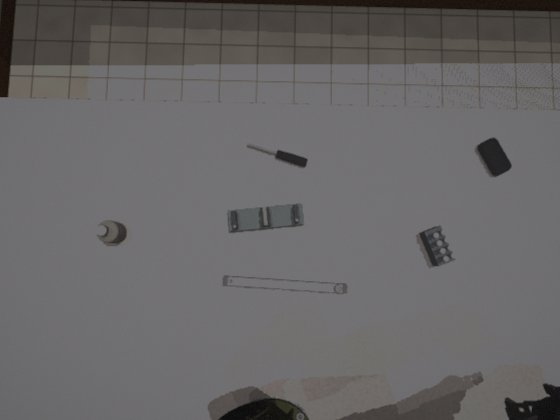

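View pics/side0.png

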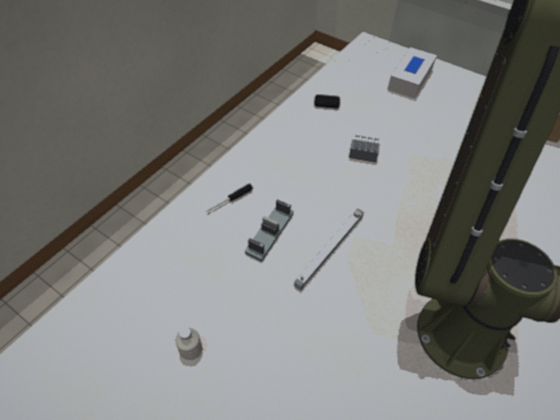

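The top view shows the beam lying from (223,281) to (347,289), with the large stud at its right end. The stand runs from (228,219) to (303,216) with the fulcrum near (265,217). The bottle is at (110,232), the rack at (437,247) and the screwdriver at (280,156).

```bash
python3 - <<'E'
from h import *
im=cv2.imread("pics/top0.png");d=np.load("top0.npy");P=cloud("top",d)
cv2.imwrite("pics/crop.png",cv2.resize(im[190:310,205:365],None,fx=5,fy=5,interpolation=cv2.INTER_CUBIC))
def rect(m,name):
    q=P[m];r=cv2.minAreaRect(q[:,:2].astype(np.float32));print(name,len(q),np.round(r[0],1),np.round(r[1],1),r[2],"z",np.percentile(q[:,2],[5,50,95]).round(1),"mean",q.mean(0).round(1));return q
v,u=np.mgrid[:420,:560]
z=P[...,2]
print("table z",np.median(z[300:340,100:400]))
b=(u>215)&(u<355)&(v>272)&(v<298)
rect(b&(z>22)&(z<38),"beam"); rect(b&(z>38),"studs")
q=P[b&(z>24)&(z<36)];c=q.mean(0);w,V=np.linalg.eigh(np.cov((q-c)[:,:2].T));print("dir",V[:,1])
s=(u>222)&(u<310)&(v>200)&(v<236)
rect(s&(z>12)&(z<90),"standall");rect(s&(z>50),"posts")
for lo,hi in((222,250),(250,285),(285,310)):
    rect(s&(z>50)&(u>lo)&(u<hi),f"p{lo}")
q=P[s&(z>12)&(z<30)];c=q.mean(0);w,V=np.linalg.eigh(np.cov((q-c)[:,:2].T));print("dir",V[:,1])
for n in ["beam","beam_mid","stand","fulcrum","reagent","tube_rack","screwdriver"]:
  for cn in ("top","side"):
    K,t,Rm=cam(cn)
    r=nets.look_for(n,cn)
    print(n,cn,[(round(x["score"],2),(Rm@np.array(x["centre"])+t).round(0)) for x in r[:2]])
E
```

```text
table z 0.8689367158767709
beam 1060 [426.9 -26.3] [340.4  24.9] 87.33135223388672 z [26.8 30.9 34.7] mean [427.1 -20.9  30.8]
studs 71 [457.4 -27.6] [311.3  74.5] 86.37567901611328 z [  39.5   43.7 1252.6] mean [440.7 -91.2 349.7]
dir [0.04633132 0.99892613]
standall 1594 [611.   31.6] [ 60.6 209.7] 6.632443428039551 z [16.8 21.7 63.3] mean [609.7  31.8  29.3]
posts 321 [564.6  26.3] [143.7 181.6] 6.82214879989624 z [50.9 60.1 74.6] mean [606.2  31.3 101.3]
p222 88 [550.5  70. ] [182.8  36.4] 43.005184173583984 z [53.3 60.4 64. ] mean [597.6 113.   86.9]
p250 146 [564.5  22.3] [145.1  28.2] 11.240592002868652 z [50.5 66.8 75.1] mean [606.5  30.6 102.3]
p285 87 [567.8 -38.8] [ 26.1 155.7] 74.7518081665039 z [54.9 59.6 64.8] mean [614.3 -50.2 114.2]
dir [-0.12034404  0.99273225]
beam top [(0.92, array([426., -26.,  30.]))]
beam side [(0.77, array([420.,  -3.,  26.]))]
beam_mid top [(0.72, array([428., -26.,  35.]))]
beam_mid side [(0.86, array([423.,  -1.,  32.]))]
stand top [(0.9, array([610.,  32.,  20.]))]
stand side [(0.96, array([604.,  42.,  20.]))]
fulcrum top [(0.38, array([613.,  34.,  73.]))]
fulcrum side [(0.39, array([605.,  31.,  66.]))]
reagent top [(0.61, array([561., 436.,  74.]))]
reagent side [(0.69, array([544., 461.,  70.]))]
tube_rack top [(0.61, array([ 543., -435.,   53.]))]
tube_rack side [(0.97, array([ 534., -429.,   50.]))]
screwdriver top [(0.9, array([785., -27.,  25.]))]
screwdriver side [(0.74, array([422.,  -2.,  29.])), (0.58, array([780., -22.,  22.]))]
```

View pics/crop.png

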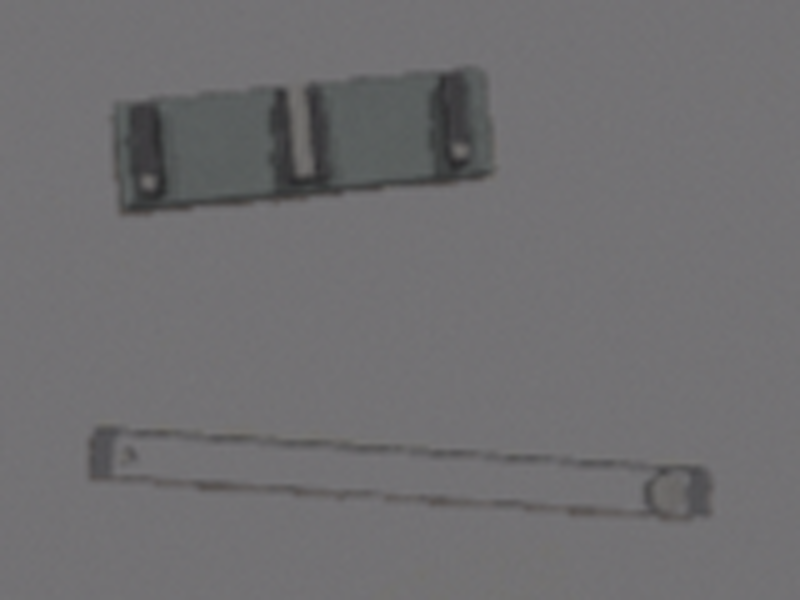

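```bash
python3 -m handwheel '[{"az":-1},{"az":-1},{"az":-1},{"az":-1},{"az":-1},{"az":-1},{"az":-1},{"az":-1}]' 1 100; python3 - <<'E'
from h import *
d=np.load("top0.npy");im=cv2.imread("pics/top0.png")
K,t,Rm=cam("top")
def at(u,v,z):
    r=Rm@np.array([(u-K[0,2])/K[0,0],(v-K[1,2])/K[1,1],1]);return (t+r*(z-t[2])/r[2]).round(1)
# crop px -> image
f=lambda x,y,z:at(205+x/5-.4,190+y/5-.4,z)
print("fulc ends",f(295,82,70),f(308,178,70),"posts",f(145,148,59),f(455,118,59))
print("beam ends",f(92,455,30),f(710,492,30))
E
```

```text
fulc ends [635.8  36.2  70. ] [584.  28.  70.] posts [599.3 117.1  59. ] [619.2 -50.9  59. ]
beam ends [432.4 143.9  30. ] [ 418.9 -195.4   30. ]$[0]: bad value
```

```bash
python3 -m handwheel '[{"dx":0,"dy":0,"dz":0,"ax":0,"ay":0,"az":-1},{"dx":0,"dy":0,"dz":0,"ax":0,"ay":0,"az":-1},{"dx":0,"dy":0,"dz":0,"ax":0,"ay":0,"az":-1},{"dx":0,"dy":0,"dz":0,"ax":0,"ay":0,"az":-1},{"dx":0,"dy":0,"dz":0,"ax":0,"ay":0,"az":-1},{"dx":0,"dy":0,"dz":0,"ax":0,"ay":0,"az":-1},{"dx":0,"dy":0,"dz":0,"ax":0,"ay":0,"az":-1},{"dx":0,"dy":0,"dz":0,"ax":0,"ay":0,"az":-1}]' 1 100
cat > st.py <<'E'
from h import *
import sys
# usage: st.py x y z [yawdeg of tool x]
o=monitor.get_obs();M=R.from_quat(o["tcp_rot"]).as_matrix()
a=list(map(float,sys.argv[1:]))
print("t",round(float(o["time_s"]),2),"p",o["position"].round(1),"F",o["ft_force"].round(2),"T",o["torque"].round(3),"w",round(float(o["grip_width"]),1),"yaw",round(np.degrees(np.arctan2(M[1,0],M[0,0])),2),"tz",M[:,2].round(3),"q1,6",o["q"][[0,5]].round(2))
if len(a)>=3:
    print("tool shift /20mm:",(M.T@(np.array(a[:3])-o["position"])/20).round(2))
if len(a)>3:
    y=np.radians(a[3]);T=np.array([[np.cos(y),np.sin(y),0],[np.sin(y),-np.cos(y),0],[0,0,-1]])
    print("turn /0.12:",(R.from_matrix(M.T@T).as_rotvec()/.12).round(2))
    print("shift in target axes /20:",(T.T@(np.array(a[:3])-o["position"])/20).round(2))
E
python3 st.py 427 -26 110 87.33
```

```text
time_s: 1.47
position: [207.3, -563.1, 256.5]
tcp_rot: [0.781, 0.625, -0.0, 0.0]
ft_force: [0.1, 0.3, 0.6]
grip_width: 85.4
t 1.47 p [ 207.3 -563.1  256.5] F [0.1  0.27 0.62] T [0.003 0.029 0.025] w 85.4 yaw 77.33 tz [ 0. -0. -1.] q1,6 [-1.22  0.57]
tool shift /20mm: [28.61  4.83  7.32]
turn /0.12: [ 0.    0.   -1.45]
shift in target axes /20: [27.34  9.72  7.32]
```

```bash
python3 -m handwheel '[{"dx":0,"dy":0,"dz":0,"ax":0,"ay":0,"az":-0.72},{"dx":0,"dy":0,"dz":0,"ax":0,"ay":0,"az":-0.72},{"dx":1,"dy":0.36,"dz":0,"ax":0,"ay":0,"az":0},{"dx":1,"dy":0.36,"dz":0,"ax":0,"ay":0,"az":0},{"dx":1,"dy":0.36,"dz":0,"ax":0,"ay":0,"az":0},{"dx":1,"dy":0.36,"dz":0,"ax":0,"ay":0,"az":0},{"dx":1,"dy":0.36,"dz":0,"ax":0,"ay":0,"az":0},{"dx":1,"dy":0.36,"dz":0,"ax":0,"ay":0,"az":0}]'
python3 -m handwheel '[{"dx":1,"dy":0.36,"dz":0,"ax":0,"ay":0,"az":0},{"dx":1,"dy":0.36,"dz":0,"ax":0,"ay":0,"az":0},{"dx":1,"dy":0.36,"dz":0,"ax":0,"ay":0,"az":0},{"dx":1,"dy":0.36,"dz":0,"ax":0,"ay":0,"az":0},{"dx":1,"dy":0.36,"dz":0,"ax":0,"ay":0,"az":0},{"dx":1,"dy":0.36,"dz":0,"ax":0,"ay":0,"az":0},{"dx":1,"dy":0.36,"dz":0,"ax":0,"ay":0,"az":0},{"dx":1,"dy":0.36,"dz":0,"ax":0,"ay":0,"az":0}]'
python3 st.py 427 -26 110 87.33
```

```text
time_s: 2.13
position: [254.7, -444.2, 255.5]
tcp_rot: [0.721, 0.693, -0.001, 0.001]
ft_force: [0.7, 0.5, 0.3]
grip_width: 85.4
time_s: 2.8
position: [320.6, -278.7, 256.1]
tcp_rot: [0.721, 0.693, -0.001, 0.002]
ft_force: [0.1, -0.4, -0.5]
grip_width: 85.4
t 2.8 p [ 320.6 -278.7  256.1] F [ 0.11 -0.43 -0.51] T [-0.004 -0.009  0.068] w 85.4 yaw 87.68 tz [ 0.002 -0.005 -1.   ] q1,6 [-0.71  0.9 ]
tool shift /20mm: [12.87  4.79  7.26]
turn /0.12: [0.02 0.04 0.05]
shift in target axes /20: [12.87  4.73  7.3 ]
```

```bash
python3 -m handwheel '[{"dx":1,"dy":0.36,"dz":0.4,"ax":0,"ay":0,"az":0},{"dx":1,"dy":0.36,"dz":0.4,"ax":0,"ay":0,"az":0},{"dx":1,"dy":0.36,"dz":0.4,"ax":0,"ay":0,"az":0},{"dx":1,"dy":0.36,"dz":0.4,"ax":0,"ay":0,"az":0},{"dx":1,"dy":0.36,"dz":0.4,"ax":0,"ay":0,"az":0},{"dx":1,"dy":0.36,"dz":0.4,"ax":0,"ay":0,"az":0},{"dx":1,"dy":0.36,"dz":0.4,"ax":0,"ay":0,"az":0},{"dx":1,"dy":0.36,"dz":0.4,"ax":0,"ay":0,"az":0}]'
python3 -m handwheel '[{"dx":1,"dy":0.36,"dz":0.4,"ax":0,"ay":0,"az":0},{"dx":1,"dy":0.36,"dz":0.4,"ax":0,"ay":0,"az":0},{"dx":1,"dy":0.36,"dz":0.4,"ax":0,"ay":0,"az":0},{"dx":1,"dy":0.36,"dz":0.4,"ax":0,"ay":0,"az":0},{"dx":0.5,"dy":0.2,"dz":0.4,"ax":0,"ay":0,"az":0},{"dx":0,"dy":0,"dz":0.4,"ax":0,"ay":0,"az":0},{"dx":0,"dy":0,"dz":0.4,"ax":0,"ay":0,"az":0},{"dx":0,"dy":0,"dz":0,"ax":0,"ay":0,"az":0}]'
python3 st.py 427 -26 110 87.33
```

```text
time_s: 3.47
position: [389.0, -114.7, 192.7]
tcp_rot: [0.722, 0.692, 0.001, 0.007]
ft_force: [0.7, -0.3, 0.1]
grip_width: 85.0
time_s: 4.13
position: [428.8, -18.6, 133.6]
tcp_rot: [0.719, 0.695, 0.002, 0.008]
ft_force: [0.0, -0.0, 0.3]
grip_width: 85.1
t 4.13 p [428.8 -18.6 133.6] F [ 0.   -0.03  0.3 ] T [ 0.018  0.07  -0.001] w 85.1 yaw 87.99 tz [ 0.014 -0.009 -1.   ] q1,6 [-0.04  1.57]
tool shift /20mm: [-0.36 -0.1   1.18]
turn /0.12: [0.12 0.07 0.1 ]
shift in target axes /20: [-0.37 -0.07  1.18]
```

```bash
python3 -m handwheel '[{"dx":-0.36,"dy":-0.1,"dz":0.6,"ax":0.12,"ay":0.07,"az":0.1},{"dx":0,"dy":0,"dz":0.6,"ax":0,"ay":0,"az":0},{"dx":0,"dy":0,"dz":0.6,"ax":0,"ay":0,"az":0},{"dx":0,"dy":0,"dz":0.6,"ax":0,"ay":0,"az":0},{"dx":0,"dy":0,"dz":0.3,"ax":0,"ay":0,"az":0},{"dx":0,"dy":0,"dz":0,"ax":0,"ay":0,"az":0},{"dx":0,"dy":0,"dz":0,"ax":0,"ay":0,"az":0},{"dx":0,"dy":0,"dz":0,"ax":0,"ay":0,"az":0}]'
python3 st.py 427 -26 33 87.33; python3 -c "
from h import *
im,d=grab_frame('side');cv2.imwrite('pics/s1.png',cv2.resize(im[150:330,230:450],None,fx=3,fy=3,interpolation=cv2.INTER_CUBIC))"; python3 st.py
```

```text
time_s: 4.8
position: [424.6, -34.0, 75.8]
tcp_rot: [0.728, 0.686, -0.001, -0.001]
ft_force: [0.1, 0.1, 0.2]
grip_width: 85.5
t 4.8 p [424.6 -34.   75.8] F [0.11 0.05 0.24] T [-0.034 -0.002 -0.004] w 85.5 yaw 86.55 tz [-0.004 -0.    -1.   ] q1,6 [-0.08  1.55]
tool shift /20mm: [0.41 0.1  2.14]
turn /0.12: [-0.03  0.   -0.11]
shift in target axes /20: [0.41 0.1  2.14]
t 4.85 p [424.8 -34.   76. ] F [-0.08  0.08 -1.05] T [ 0.012 -0.022  0.055] w 85.4 yaw 86.56 tz [-0.003 -0.    -1.   ] q1,6 [-0.08  1.55]
```

View pics/s1.png

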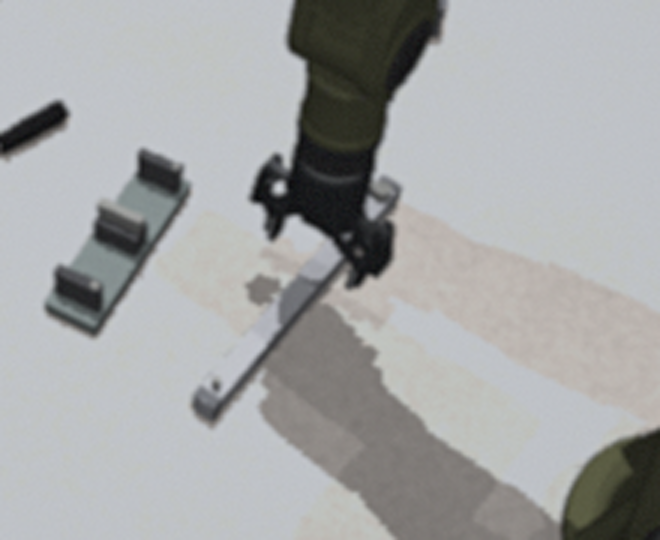

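The open gripper straddles the middle of the beam at crop (320,260). The stand is clear of it, to the left.

```bash
python3 -m handwheel '[{"dx":0.4,"dy":0.1,"dz":0.4,"ax":0,"ay":0,"az":-0.1},{"dx":0,"dy":0,"dz":0.4,"ax":0,"ay":0,"az":0},{"dx":0,"dy":0,"dz":0.4,"ax":0,"ay":0,"az":0},{"dx":0,"dy":0,"dz":0.3,"ax":0,"ay":0,"az":0},{"dx":0,"dy":0,"dz":0.2,"ax":0,"ay":0,"az":0},{"dx":0,"dy":0,"dz":0.1,"ax":0,"ay":0,"az":0},{"dx":0,"dy":0,"dz":0,"ax":0,"ay":0,"az":0},{"dx":0,"dy":0,"dz":0,"ax":0,"ay":0,"az":0}]'
python3 st.py 427 -26 33 87.33
```

```text
time_s: 5.52
position: [428.7, -24.8, 37.2]
tcp_rot: [0.723, 0.691, -0.0, -0.0]
ft_force: [0.3, -0.1, 0.3]
grip_width: 85.1
t 5.52 p [428.7 -24.8  37.2] F [ 0.32 -0.05  0.29] T [-0.044 -0.008 -0.002] w 85.1 yaw 87.4 tz [-0.001 -0.    -1.   ] q1,6 [-0.06  1.56]
tool shift /20mm: [-0.06 -0.08  0.21]
turn /0.12: [-0.01  0.    0.01]
shift in target axes /20: [-0.06 -0.08  0.21]
```

```bash
python3 -m handwheel '[{"dx":-0.05,"dy":-0.08,"dz":0.2,"ax":0,"ay":0,"az":0},{"dx":0,"dy":0,"dz":0,"ax":0,"ay":0,"az":0},{"dx":0,"dy":0,"dz":0,"ax":0,"ay":0,"az":0},{"dx":0,"dy":0,"dz":0,"ax":0,"ay":0,"az":0},{"dx":0,"dy":0,"dz":0,"ax":0,"ay":0,"az":0},{"dx":0,"dy":0,"dz":0,"ax":0,"ay":0,"az":0},{"dx":0,"dy":0,"dz":0,"ax":0,"ay":0,"az":0},{"dx":0,"dy":0,"dz":0,"ax":0,"ay":0,"az":0}]'
python3 st.py 427 -26 33 87.33
python3 -m handwheel '[{"dx":0,"dy":0,"dz":0,"ax":0,"ay":0,"az":0},{"dx":0,"dy":0,"dz":0,"ax":0,"ay":0,"az":0},{"dx":0,"dy":0,"dz":0,"ax":0,"ay":0,"az":0},{"dx":0,"dy":0,"dz":0,"ax":0,"ay":0,"az":0},{"dx":0,"dy":0,"dz":0,"ax":0,"ay":0,"az":0},{"dx":0,"dy":0,"dz":0,"ax":0,"ay":0,"az":0},{"dx":0,"dy":0,"dz":0,"ax":0,"ay":0,"az":0},{"dx":0,"dy":0,"dz":0,"ax":0,"ay":0,"az":0}]' -1 110
python3 st.py 427 -26 33 87.33
```

```text
time_s: 6.18
position: [427.7, -26.2, 33.8]
tcp_rot: [0.723, 0.691, 0.0, 0.0]
ft_force: [0.3, 0.1, 0.6]
grip_width: 85.4
t 6.18 p [427.7 -26.2  33.8] F [0.31 0.05 0.56] T [ 0.039 -0.035 -0.019] w 85.4 yaw 87.37 tz [ 0.001 -0.    -1.   ] q1,6 [-0.06  1.56]
tool shift /20mm: [ 0.01 -0.03  0.04]
turn /0.12: [0.01 0.   0.01]
shift in target axes /20: [ 0.01 -0.03  0.04]
time_s: 6.85
position: [427.6, -26.1, 34.3]
tcp_rot: [0.723, 0.691, 0.0, 0.0]
ft_force: [0.1, -0.1, 0.1]
grip_width: 21.6
t 6.85 p [427.6 -26.1  34.3] F [ 0.07 -0.12  0.05] T [ 0.006 -0.009 -0.062] w 21.6 yaw 87.37 tz [ 0.001 -0.    -1.   ] q1,6 [-0.06  1.56]
tool shift /20mm: [ 0.   -0.03  0.06]
turn /0.12: [0.01 0.   0.01]
shift in target axes /20: [ 0.   -0.03  0.06]
```

```bash
python3 -m handwheel '[{"dx":0,"dy":0,"dz":-0.2,"ax":0,"ay":0,"az":0},{"dx":0,"dy":0,"dz":-0.5,"ax":0,"ay":0,"az":0},{"dx":0,"dy":0,"dz":-0.8,"ax":0,"ay":0,"az":0},{"dx":0,"dy":0,"dz":-0.8,"ax":0,"ay":0,"az":0},{"dx":0,"dy":0,"dz":-0.8,"ax":0,"ay":0,"az":0},{"dx":0,"dy":0,"dz":-0.8,"ax":0,"ay":0,"az":0},{"dx":0,"dy":0,"dz":-0.8,"ax":0,"ay":0,"az":0},{"dx":0,"dy":0,"dz":-0.8,"ax":0,"ay":0,"az":0}]'
python3 -m handwheel '[{"dx":0,"dy":0,"dz":-0.2,"ax":0,"ay":0,"az":0},{"dx":0,"dy":0,"dz":0,"ax":0,"ay":0,"az":0},{"dx":0,"dy":0,"dz":0,"ax":0,"ay":0,"az":0},{"dx":0,"dy":0,"dz":0,"ax":0,"ay":0,"az":0},{"dx":0,"dy":0,"dz":0,"ax":0,"ay":0,"az":0},{"dx":0,"dy":0,"dz":0,"ax":0,"ay":0,"az":0},{"dx":0,"dy":0,"dz":0,"ax":0,"ay":0,"az":0},{"dx":0,"dy":0,"dz":0,"ax":0,"ay":0,"az":0}]'
python3 - <<'E'
from h import *
T=[];F=[]
for i in range(16):
    im,d=grab_frame("side" if i%2 else "top");o=monitor.get_obs();T.append(o["torque"]);F.append(o["ft_force"])
    if i==1: cv2.imwrite('pics/s2.png',cv2.resize(im[130:330,230:450],None,fx=3,fy=3,interpolation=cv2.INTER_CUBIC))
    if i==0: np.save("t2.npy",d)
print(np.mean(T,0),np.std(T,0),np.mean(F,0),np.std(F,0))
E
python3 st.py 612 30 150 96.6
```

```text
time_s: 7.52
position: [418.5, -26.2, 142.5]
tcp_rot: [0.723, 0.691, -0.007, -0.006]
ft_force: [0.9, -0.2, -5.1]
grip_width: 21.7
time_s: 8.18
position: [416.3, -26.4, 144.4]
tcp_rot: [0.723, 0.691, -0.009, -0.007]
ft_force: [0.7, 0.2, -4.3]
grip_width: 21.8
[-0.17509973 -0.03971653  0.0058909 ] [0.02092605 0.02395346 0.02544038] [-0.03673289 -0.07357938 -4.62218422] [0.60284114 0.37155797 0.55362387]
t 8.98 p [416.7 -26.4 145. ] F [-0.11 -0.26 -4.15] T [-0.178 -0.055  0.052] w 21.9 yaw 87.39 tz [-0.022 -0.003 -1.   ] q1,6 [-0.06  1.56]
tool shift /20mm: [ 3.26  9.62 -0.47]
turn /0.12: [-0.18  0.02 -1.34]
shift in target axes /20: [ 1.68 10.02 -0.25]
```

View pics/s2.png

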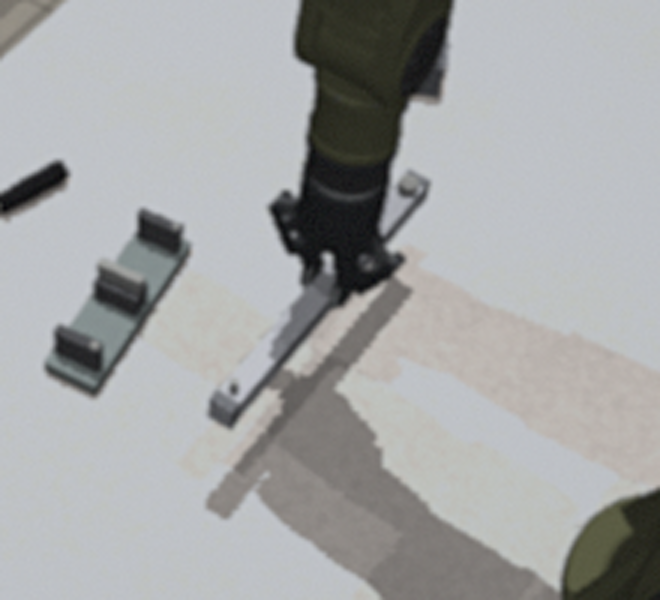

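```bash
python3 - <<'E'
from h import *
d=np.load("t2.npy");P=cloud("top",d)
m=(P[...,2]>100)&(P[...,2]<160)&(abs(P[...,0]-420)<35)&(abs(P[...,1]+26)<180)
for lo,hi in((-190,-130),(-130,-90),(40,90),(60,110),(100,140)):
    q=P[m&(P[...,1]>lo)&(P[...,1]<hi)]; print(lo,hi,len(q),np.median(q,axis=0).round(1) if len(q) else "")
q=P[m];print(q[:,1].min(),q[:,1].max())
E
python3 st.py 614.7 -5.6 150 96.63
```

```text
-190 -130 243 [ 411.3 -161.6  142.4]
-130 -90 0 
40 90 174 [421.2  67.8 140.5]
60 110 208 [422.8  85.  140.2]
100 140 168 [424.6 120.  140.3]
-196.84740970903394 143.15115912956333
t 8.98 p [416.7 -26.4 145. ] F [-0.11 -0.26 -4.15] T [-0.178 -0.055  0.052] w 21.9 yaw 87.39 tz [-0.022 -0.003 -1.   ] q1,6 [-0.06  1.56]
tool shift /20mm: [ 1.49  9.83 -0.47]
turn /0.12: [-0.18  0.02 -1.34]
shift in target axes /20: [-0.11  9.95 -0.25]
```

```bash
python3 -m handwheel '[{"dx":0,"dy":0,"dz":0,"ax":-0.18,"ay":0,"az":-0.67},{"dx":0,"dy":0,"dz":0,"ax":0,"ay":0,"az":-0.67},{"dx":0,"dy":0.5,"dz":0,"ax":0,"ay":0,"az":0},{"dx":0,"dy":0.8,"dz":0,"ax":0,"ay":0,"az":0},{"dx":0,"dy":0.8,"dz":0,"ax":0,"ay":0,"az":0},{"dx":0,"dy":0.8,"dz":0,"ax":0,"ay":0,"az":0},{"dx":0,"dy":0.5,"dz":0,"ax":0,"ay":0,"az":0},{"dx":0,"dy":0,"dz":0,"ax":0,"ay":0,"az":0}]'
python3 st.py 614.7 -5.6 150 96.63
```

```text
time_s: 9.65
position: [489.9, -17.6, 144.9]
tcp_rot: [0.667, 0.745, -0.0, 0.002]
ft_force: [1.1, 0.5, -4.5]
grip_width: 21.6
t 9.65 p [489.9 -17.6 144.9] F [ 1.12  0.53 -4.47] T [-0.148 -0.091 -0.053] w 21.6 yaw 96.35 tz [ 0.002 -0.003 -1.   ] q1,6 [-0.03  1.43]
tool shift /20mm: [-0.09  6.27 -0.24]
turn /0.12: [ 0.02  0.02 -0.04]
shift in target axes /20: [-0.12  6.27 -0.26]
```

```bash
python3 -m handwheel '[{"dx":0,"dy":0.5,"dz":0,"ax":0,"ay":0,"az":0},{"dx":0,"dy":0.9,"dz":0,"ax":0,"ay":0,"az":0},{"dx":0,"dy":1,"dz":0,"ax":0,"ay":0,"az":0},{"dx":0,"dy":1,"dz":0,"ax":0,"ay":0,"az":0},{"dx":0,"dy":1,"dz":0,"ax":0,"ay":0,"az":0},{"dx":0,"dy":0.9,"dz":0,"ax":0,"ay":0,"az":0},{"dx":0,"dy":0.5,"dz":0,"ax":0,"ay":0,"az":0},{"dx":0,"dy":0,"dz":0,"ax":0,"ay":0,"az":0}]'
python3 st.py 614.7 -5.6 125 96.63
```

```text
time_s: 10.32
position: [605.8, -4.7, 141.3]
tcp_rot: [0.67, 0.742, -0.004, -0.002]
ft_force: [-0.1, 0.1, -5.2]
grip_width: 21.8
t 10.32 p [605.8  -4.7 141.3] F [-0.12  0.06 -5.25] T [-0.167 -0.114 -0.079] w 21.8 yaw 95.81 tz [-0.007 -0.003 -1.   ] q1,6 [-0.01  1.46]
tool shift /20mm: [-0.09  0.44  0.81]
turn /0.12: [-0.06  0.02 -0.12]
shift in target axes /20: [-0.1   0.44  0.82]
```

```bash
python3 -m handwheel '[{"dx":-0.1,"dy":0.44,"dz":0.2,"ax":-0.06,"ay":0.02,"az":-0.12},{"dx":0,"dy":0,"dz":0.2,"ax":0,"ay":0,"az":0},{"dx":0,"dy":0,"dz":0.2,"ax":0,"ay":0,"az":0},{"dx":0,"dy":0,"dz":0.2,"ax":0,"ay":0,"az":0},{"dx":0,"dy":0,"dz":0,"ax":0,"ay":0,"az":0},{"dx":0,"dy":0,"dz":0,"ax":0,"ay":0,"az":0},{"dx":0,"dy":0,"dz":0,"ax":0,"ay":0,"az":0},{"dx":0,"dy":0,"dz":0,"ax":0,"ay":0,"az":0}]'
python3 st.py 614.7 -5.6 115 96.63
python3 - <<'E'
from h import *
T=[];F=[]
for i in range(20):
    im,d=grab_frame("side" if i%2 else "top");o=monitor.get_obs();T.append(o["torque"]);F.append(o["ft_force"])
    cv2.imwrite('pics/%s3.png'%("st"[i%2==0]),cv2.resize(im[150:330,200:400],None,fx=4,fy=4,interpolation=cv2.INTER_CUBIC) if i%2 else im)
    if i%2==0: np.save("t3.npy",d)
print(np.mean(T,0),np.std(T,0),np.mean(F,0),np.std(F,0))
P=cloud("top",d if 0 else np.load("t3.npy"))
m=(P[...,2]>95)&(P[...,2]<135)&(abs(P[...,0]-615)<45)&(abs(P[...,1]+6)<185)
for lo,hi in((-190,-130),(-130,-90),(40,90),(60,110),(100,140),(140,190)):
    q=P[m&(P[...,1]>lo)&(P[...,1]<hi)]; print(lo,hi,len(q),np.median(q,axis=0).round(1) if len(q) else "")
q=P[m];print(q[:,1].min(),q[:,1].max())
E
python3 st.py
```

```text
time_s: 10.98
position: [609.9, -6.5, 121.5]
tcp_rot: [0.665, 0.747, -0.002, -0.003]
ft_force: [0.6, -0.4, -4.7]
grip_width: 21.2
t 10.98 p [609.9  -6.5 121.5] F [ 0.56 -0.42 -4.73] T [-0.206 -0.015 -0.042] w 21.2 yaw 96.58 tz [-0.007  0.    -1.   ] q1,6 [-0.01  1.45]
tool shift /20mm: [0.02 0.25 0.33]
turn /0.12: [-0.06 -0.01 -0.01]
shift in target axes /20: [0.02 0.25 0.33]
[-0.19308071 -0.03061556 -0.00221266] [0.02372148 0.03377413 0.02883071] [ 0.14865965 -0.01638484 -4.50249547] [0.56496932 0.42355431 0.48455189]
-190 -130 175 [ 625.4 -151.5  119.3]
-130 -90 146 [ 622.1 -111.7  118. ]
40 90 49 [598.1  84.5 117. ]
60 110 123 [597.6  94.4 117.4]
100 140 155 [594.6 120.3 117.4]
140 190 85 [591.1 151.2 117.9]
-176.47891918759393 162.14226369027048
t 11.98 p [610.2  -6.5 121.4] F [-0.18  0.06 -5.09] T [-0.207 -0.094 -0.016] w 21.9 yaw 96.58 tz [-0.007  0.    -1.   ] q1,6 [-0.01  1.45]
```

View pics/s3.png

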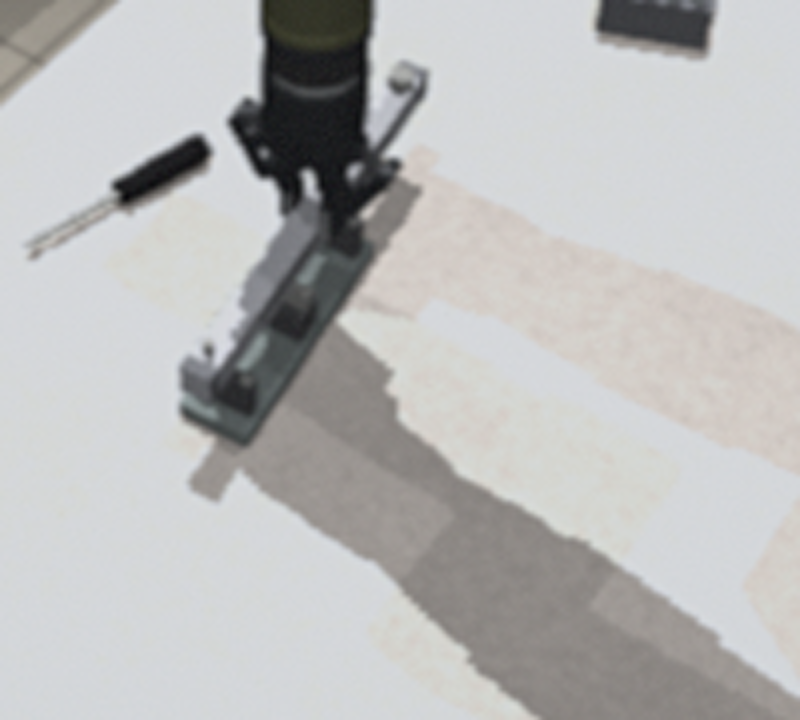

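The beam is held over the stand, about level, with the fulcrum visible below it at crop (295,305). The two torque readings agree on a balance offset of about +40 mm, toward the small stud.

```bash
python3 st.py 615 -8.2 109 96.63; python3 -m handwheel '[{"dx":-0.1,"dy":0.22,"dz":0.1,"ax":-0.06,"ay":0,"az":0},{"dx":0,"dy":0,"dz":0.15,"ax":0,"ay":0,"az":0},{"dx":0,"dy":0,"dz":0.15,"ax":0,"ay":0,"az":0},{"dx":0,"dy":0,"dz":0.15,"ax":0,"ay":0,"az":0},{"dx":0,"dy":0,"dz":0,"ax":0,"ay":0,"az":0},{"dx":0,"dy":0,"dz":0,"ax":0,"ay":0,"az":0},{"dx":0,"dy":0,"dz":0,"ax":0,"ay":0,"az":0},{"dx":0,"dy":0,"dz":0,"ax":0,"ay":0,"az":0}]'
python3 st.py 615 -8.2 103 96.63
```

```text
t 11.98 p [610.2  -6.5 121.4] F [-0.18  0.06 -5.09] T [-0.207 -0.094 -0.016] w 21.9 yaw 96.58 tz [-0.007  0.    -1.   ] q1,6 [-0.01  1.45]
tool shift /20mm: [-0.11  0.24  0.62]
turn /0.12: [-0.06 -0.01 -0.01]
shift in target axes /20: [-0.11  0.23  0.62]
time_s: 12.65
position: [614.8, -8.2, 108.5]
tcp_rot: [0.665, 0.746, 0.0, -0.001]
ft_force: [0.5, -0.1, -4.9]
grip_width: 21.9
t 12.65 p [614.8  -8.2 108.5] F [ 0.47 -0.14 -4.87] T [-0.169 -0.023 -0.026] w 21.9 yaw 96.57 tz [-0.     0.001 -1.   ] q1,6 [-0.01  1.44]
tool shift /20mm: [-0.    0.01  0.27]
turn /0.12: [-0.   -0.01 -0.01]
shift in target axes /20: [-0.    0.01  0.27]
```

Lower by about 5 mm.

```bash
python3 -m handwheel '[{"dx":0,"dy":0,"dz":0.1,"ax":0,"ay":0,"az":0},{"dx":0,"dy":0,"dz":0.05,"ax":0,"ay":0,"az":0},{"dx":0,"dy":0,"dz":0.05,"ax":0,"ay":0,"az":0},{"dx":0,"dy":0,"dz":0.05,"ax":0,"ay":0,"az":0},{"dx":0,"dy":0,"dz":0,"ax":0,"ay":0,"az":0},{"dx":0,"dy":0,"dz":0,"ax":0,"ay":0,"az":0},{"dx":0,"dy":0,"dz":0,"ax":0,"ay":0,"az":0},{"dx":0,"dy":0,"dz":0,"ax":0,"ay":0,"az":0}]'
python3 st.py 615 -8.2 103 96.63
python3 -m handwheel '[{"dx":0,"dy":0,"dz":0.03,"ax":0,"ay":0,"az":0},{"dx":0,"dy":0,"dz":0,"ax":0,"ay":0,"az":0},{"dx":0,"dy":0,"dz":0,"ax":0,"ay":0,"az":0},{"dx":0,"dy":0,"dz":0,"ax":0,"ay":0,"az":0},{"dx":0,"dy":0,"dz":0,"ax":0,"ay":0,"az":0},{"dx":0,"dy":0,"dz":0,"ax":0,"ay":0,"az":0},{"dx":0,"dy":0,"dz":0,"ax":0,"ay":0,"az":0},{"dx":0,"dy":0,"dz":0,"ax":0,"ay":0,"az":0}]'
python3 st.py 615 -8.2 103 96.63
```

```text
time_s: 13.32
position: [615.2, -8.1, 104.0]
tcp_rot: [0.665, 0.747, 0.001, -0.0]
ft_force: [-0.6, -0.0, -3.2]
grip_width: 22.0
t 13.32 p [615.2  -8.1 104. ] F [-0.59 -0.04 -3.24] T [-0.131  0.059  0.075] w 22.0 yaw 96.59 tz [ 0.001  0.001 -1.   ] q1,6 [-0.01  1.44]
tool shift /20mm: [-0.   -0.01  0.05]
turn /0.12: [ 0.01 -0.01 -0.01]
shift in target axes /20: [-0.   -0.01  0.05]
time_s: 13.98
position: [615.3, -8.2, 103.7]
tcp_rot: [0.665, 0.747, 0.001, -0.0]
ft_force: [-1.0, -0.1, -3.3]
grip_width: 21.6
t 13.98 p [615.3  -8.2 103.7] F [-0.97 -0.13 -3.25] T [-0.135  0.158  0.028] w 21.6 yaw 96.59 tz [ 0.001  0.001 -1.   ] q1,6 [-0.01  1.44]
tool shift /20mm: [-0.   -0.01  0.04]
turn /0.12: [ 0.01 -0.01 -0.01]
shift in target axes /20: [-0.   -0.01  0.04]
```

```bash
python3 -m handwheel '[{"dx":0,"dy":0,"dz":0.04,"ax":0,"ay":0,"az":0},{"dx":0,"dy":0,"dz":0.04,"ax":0,"ay":0,"az":0},{"dx":0,"dy":0,"dz":0,"ax":0,"ay":0,"az":0},{"dx":0,"dy":0,"dz":0,"ax":0,"ay":0,"az":0},{"dx":0,"dy":0,"dz":0,"ax":0,"ay":0,"az":0},{"dx":0,"dy":0,"dz":0,"ax":0,"ay":0,"az":0},{"dx":0,"dy":0,"dz":0,"ax":0,"ay":0,"az":0},{"dx":0,"dy":0,"dz":0,"ax":0,"ay":0,"az":0}]'
python3 - <<'E'
from h import *
T=[];F=[]
for i in range(12):
    grab_frame("side");o=monitor.get_obs();T.append(o["torque"]);F.append(o["ft_force"])
print(np.mean(T,0).round(3),np.mean(F,0).round(2))
E
python3 st.py 615 -8.2 102.5 96.63
```

```text
time_s: 14.65
position: [615.4, -8.2, 102.9]
tcp_rot: [0.665, 0.747, 0.001, 0.0]
ft_force: [-1.4, 0.2, -0.6]
grip_width: 21.8
[-0.098  0.301  0.059] [-1.41 -0.29 -1.08]
t 15.25 p [615.4  -8.2 102.9] F [-1.18 -0.7  -1.06] T [-0.085  0.303  0.054] w 22.0 yaw 96.59 tz [ 0.002  0.001 -1.   ] q1,6 [-0.01  1.44]
tool shift /20mm: [ 0.   -0.02  0.02]
turn /0.12: [ 0.02 -0.01 -0.01]
shift in target axes /20: [ 0.   -0.02  0.02]
```

```bash
python3 -m handwheel '[{"dx":0,"dy":0,"dz":0,"ax":0,"ay":0,"az":0},{"dx":0,"dy":0,"dz":0,"ax":0,"ay":0,"az":0},{"dx":0,"dy":0,"dz":0,"ax":0,"ay":0,"az":0},{"dx":0,"dy":0,"dz":0,"ax":0,"ay":0,"az":0},{"dx":0,"dy":0,"dz":0,"ax":0,"ay":0,"az":0},{"dx":0,"dy":0,"dz":0,"ax":0,"ay":0,"az":0},{"dx":0,"dy":0,"dz":0,"ax":0,"ay":0,"az":0},{"dx":0,"dy":0,"dz":0,"ax":0,"ay":0,"az":0}]' 0.1 60
cat > look.py <<'E'
from h import *
import sys
n=sys.argv[1]
im,d=grab_frame("top");o=monitor.get_obs()
cv2.imwrite(f'pics/t{n}.png',cv2.resize(im[150:290,190:350],None,fx=4,fy=4,interpolation=cv2.INTER_CUBIC))
D=[d]+[grab_frame("top")[1] for _ in range(3)]
im,_=grab_frame("side");cv2.imwrite(f'pics/s{n}.png',cv2.resize(im[150:290,200:360],None,fx=5,fy=5,interpolation=cv2.INTER_CUBIC))
P=np.mean([cloud("top",d) for d in D],0)
m=(P[...,2]>78)&(P[...,2]<125)&(abs(P[...,0]-615)<45)&(abs(P[...,1]+6)<185)
e=np.array([-.1155,.993]);c=np.array([610.3,32.]);nn=np.array([.993,.1155])
s=(P[...,:2]-c)@e; a=(P[...,:2]-c)@nn
m&=abs(a)<30
for lo,hi in((-215,-190),(-160,-120),(-120,-90),(-90,-60),(0,25),(20,50),(50,80),(80,105),(105,140)):
    k=m&(s>lo)&(s<hi); 
    if k.sum(): print(lo,hi,k.sum(),"s,a,z",np.median(s[k]).round(1),np.median(a[k]).round(1),np.median(P[...,2][k]).round(1))
print("span",s[m].min().round(1),s[m].max().round(1),"mid",(s[m].min()+s[m].max())/2)
k=m&(abs(a)<9)&(((s>-175)&(s<-80))|((s>10)&(s<100)));pf=np.polyfit(s[k],P[...,2][k],1);pa=np.polyfit(s[k],a[k],1);print("slope",pf.round(4),"yaw",pa.round(4))
E
python3 look.py 4; python3 st.py
```

```text
time_s: 15.92
position: [618.4, -7.8, 104.8]
tcp_rot: [0.665, 0.747, 0.003, 0.002]
ft_force: [0.6, -0.1, 0.8]
grip_width: 47.0
-215 -190 72 s,a,z -201.0 -1.1 98.6
-160 -120 122 s,a,z -143.4 -0.6 98.6
20 50 23 s,a,z 46.6 2.3 99.4
50 80 107 s,a,z 64.5 0.4 99.1
80 105 93 s,a,z 91.9 -0.1 99.2
105 140 92 s,a,z 117.2 -0.6 99.7
span -210.6 128.8 mid -40.89884085185898
slope [2.20000e-03 9.90394e+01] yaw [0.0004 0.199 ]
t 16.17 p [618.3  -7.8 104.7] F [-0.04 -1.21  0.22] T [ 0.001 -0.004  0.031] w 46.7 yaw 96.59 tz [ 0.008  0.002 -1.   ] q1,6 [-0.01  1.44]
```

View pics/s4.png

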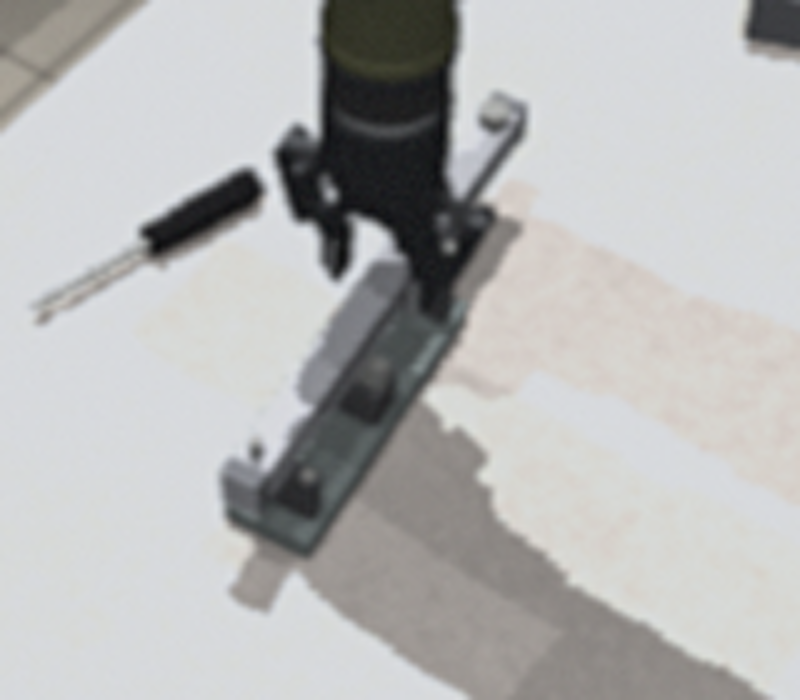

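Released; the beam reads level (slope 0.002). Now I'll retreat straight up.

```bash
python3 -m handwheel '[{"dx":0,"dy":-0.1,"dz":-0.1,"ax":0,"ay":0,"az":0},{"dx":0,"dy":0,"dz":-0.2,"ax":0,"ay":0,"az":0},{"dx":0,"dy":0,"dz":-0.3,"ax":0,"ay":0,"az":0},{"dx":0,"dy":0,"dz":-0.3,"ax":0,"ay":0,"az":0},{"dx":0,"dy":0,"dz":-0.4,"ax":0,"ay":0,"az":0},{"dx":0,"dy":0,"dz":-0.4,"ax":0,"ay":0,"az":0},{"dx":0,"dy":0,"dz":-0.5,"ax":0,"ay":0,"az":0},{"dx":0,"dy":0,"dz":-0.5,"ax":0,"ay":0,"az":0}]'
python3 -m handwheel '[{"dx":0,"dy":0,"dz":-1,"ax":0,"ay":0,"az":0},{"dx":0,"dy":0,"dz":-1,"ax":0,"ay":0,"az":0},{"dx":0,"dy":0,"dz":-1,"ax":0,"ay":0,"az":0},{"dx":0,"dy":0,"dz":-1,"ax":0,"ay":0,"az":0},{"dx":0,"dy":0,"dz":-0.5,"ax":0,"ay":0,"az":0},{"dx":0,"dy":0,"dz":0,"ax":0,"ay":0,"az":0},{"dx":0,"dy":0,"dz":0,"ax":0,"ay":0,"az":0},{"dx":0,"dy":0,"dz":0,"ax":0,"ay":0,"az":0}]'
python3 look.py 5; python3 st.py
```

```text
time_s: 16.83
position: [614.5, -8.2, 162.5]
tcp_rot: [0.665, 0.747, 0.003, 0.001]
ft_force: [-0.3, 1.6, 0.5]
grip_width: 47.2
time_s: 17.5
position: [615.4, -8.4, 265.1]
tcp_rot: [0.665, 0.747, 0.005, 0.004]
ft_force: [0.8, -0.5, 0.5]
grip_width: 47.0
-215 -190 72 s,a,z -200.8 -1.1 98.7
-160 -120 19 s,a,z -157.3 -3.5 98.4
50 80 48 s,a,z 72.9 -0.0 99.5
80 105 95 s,a,z 91.7 -0.5 99.0
105 140 91 s,a,z 117.2 -0.8 99.7
span -210.5 128.6 mid -40.95176761720073
slope [3.70000e-03 9.90955e+01] yaw [ 0.0016 -0.4135]
t 17.75 p [614.8  -8.4 264.1] F [0.22 0.42 0.67] T [-0.042  0.001  0.016] w 47.1 yaw 96.59 tz [ 0.011  0.002 -1.   ] q1,6 [-0.01  1.44]
```

View pics/s5.png

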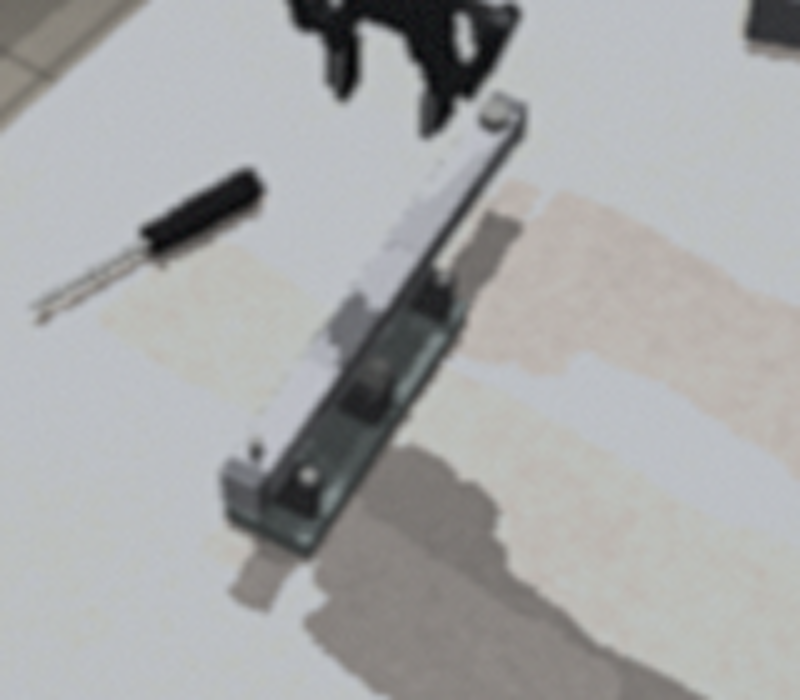

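The beam lies free and level on the fulcrum, with both posts clear of it at crop (435,290) and (305,480). I'll wait a moment, re-check and then hand in.

```bash
python3 -m handwheel '[{"dx":0,"dy":0,"dz":0,"ax":0,"ay":0,"az":0},{"dx":0,"dy":0,"dz":0,"ax":0,"ay":0,"az":0},{"dx":0,"dy":0,"dz":0,"ax":0,"ay":0,"az":0},{"dx":0,"dy":0,"dz":0,"ax":0,"ay":0,"az":0},{"dx":0,"dy":0,"dz":0,"ax":0,"ay":0,"az":0},{"dx":0,"dy":0,"dz":0,"ax":0,"ay":0,"az":0},{"dx":0,"dy":0,"dz":0,"ax":0,"ay":0,"az":0},{"dx":0,"dy":0,"dz":0,"ax":0,"ay":0,"az":0}]'
python3 look.py 6|tail -7; python3 st.py
```

```text
time_s: 18.42
position: [613.8, -8.4, 261.8]
tcp_rot: [0.665, 0.747, 0.003, 0.002]
ft_force: [0.8, 0.5, 0.2]
grip_width: 46.6
-215 -190 73 s,a,z -200.8 -0.5 98.7
-160 -120 23 s,a,z -156.6 -0.9 98.7
50 80 48 s,a,z 73.2 0.1 99.5
80 105 95 s,a,z 91.8 -0.5 99.5
105 140 91 s,a,z 116.9 -0.7 99.8
span -210.3 128.9 mid -40.68910057394524
slope [4.40000e-03 9.90936e+01] yaw [ 0.0005 -0.097 ]
t 18.67 p [613.9  -8.4 261.8] F [ 0.47 -0.87  0.76] T [-0.026 -0.004  0.044] w 46.9 yaw 96.59 tz [ 0.007  0.002 -1.   ] q1,6 [-0.01  1.44]
```

```bash
python3 -c "
from h import *
print(robot.close_job())"
```

```text
the job is handed in; nothing more can be done
None
```

The sampling arm is lying level on the fulcrum edge, let go, and I handed the job in at about 19 s of the 72 s allowed; no verdict was reported.

**What I did:** I gripped the arm at its middle and lifted it. Averaged wrist torque put the balance point about 40 mm toward the small stud. I turned the arm to line up with the stand and set that point over the edge. When I opened the fingers, the edge was carrying about 3.5 N by the wrist force. I then lifted straight up, clear of everything.

**Last checks:**

| Check | Measured | Limit |
|---|---|---|
| Slope, by depth camera | about 0.004 rad | 0.035 rad |
| Angle to the stand | under 0.002 rad | 0.2 rad |
| Middle line off the stand's | under 1 mm | 18 mm |

- **At rest:** the readings did not change between looks about 1 s apart, and the side picture showed both catch posts clear.
- **Disagreement:** the two torque estimates differed, 38 and 43 mm. I used 40.5 mm.
- **Not measured again:** I did not re-measure the bottle, rack and screwdriver; the robot did not go near them.

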